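# Load the white reference tile

## Robot

A 6-joint arm with a two-finger parallel gripper is mounted at the origin on the work surface. World frame = base frame: x ahead of the robot, y to its left, z up, the work surface at z = 0. Lengths are in m, angles in degrees, forces in N, time in s.
With the tool pointing down it reaches from about 0.25 to 0.725 m from the base axis. Payload 9.7 kg.
Tool frame: the origin (TCP) lies midway between the tips of the shut fingers; the grasp point (between the pads) lies bot.hold_point_z behind it (bot.hold_point_z is the distance from the TCP to the grasp point, in m); z points along the fingers, y is the line along which they close (so a half turn about z gives the same grasp; the last joint's range is limited). The gripper opens to 85 mm and grips with 20 to 120 N. Pads are 22 mm wide; open, the fingers measure 114 mm over their backs; the gripper's body (76 mm by 85 mm) begins 54 mm behind the grasp point. The pads swing forward as they close: fully open they stand 13 mm farther back than shut.
Start: joints at [66.177, 4.979, 10.078, 95.1, 0, 90], TCP at [0.222, 0.503, 0.231] pointing down, gripper open.
Joint ranges: [-179.16, 179.16], [-48.56, 103.87], [-65.8, 70.77], [-126.05, 130.52], [-82.76, 87.17], [-180, 180]. Speed limits (degrees/s): [127.2, 127.2, 147.25, 180, 180, 180].

## Interface

Orientations are given as [roll, pitch, yaw] about the fixed x, y, z axes, in that order (R = Rz(yaw) Ry(pitch) Rx(roll)).
In Python, from workcell import bot, camera, camera_model, ticket gives the robot as it stands.
- The arm moves only by the tool send_rows, never from a script. Its argument "targets" is text: rows parted by semicolons, each of 5 numbers parted by spaces: the shift along the tool's x, y, z in mm, then the turn about the tool's z in degrees, then the closure in counts, from 0 (fully open) to 255 (shut). A call has 1 to 20 rows; each row is the pose to reach, as a shift and turn from the pose commanded when the call began, along the tool's axes at that moment; what a row does not reach only later rows make up. A row lasts 1/8 s, in which the tool goes at most 62.5 mm and 10.7 degrees, less where a joint would pass 70% of its speed; a pose out of reach is approached as far as the arm can. A call with a gripper value outside its range is refused whole. The fingers move at their own pace and stop on an object; "newtons" is the grip in N (left out, the last holds). Time passes only in rows, so rows that repeat a pose let the fingers close. It gives the time, the measured TCP pose, the force, the opening and the grip force at its end, in the units of the state.
- bot.get_obs(): the state, without advancing time (a new reading comes with each control period).
- camera(name): name is "side" or "top"; returns the picture (420x560x3 uint8, blue, green, red); there is no depth.
- camera_model(name): a dict with "K" (3x3 intrinsics, pixels), "dist_coeffs" ([k1, k2, p1, p2, k3] as OpenCV has them; the pictures are not rectified), "pose" (4x4, takes a point from camera to world coordinates). Camera axes: x right, y down, z forward; pixel columns grow to the right and rows downward; lengths in m; the calibration is good to about 2 mm. A picture is of the moment at which its call begins. camera_model takes no time and is no camera call.
- ticket.job_done(): hands the job in; it is judged then, once.
The state is a dict: "time": time; "q": joint angles; "qd": joint speeds; "joint_efforts": joint torques, N m; "ee_pos": TCP position; "tcp_rot": TCP orientation; "wrist_force": force on the tool from outside, world axes, zero at the start; "torque": the same for the moment, N m; "opening": finger opening in m; "grasp_force": force on a finger pad.
Only numpy, scipy, OpenCV 4.12 (cv2) and the standard library are available. Lean on these libraries where they do the work, as an engineer would, in place of code of your own. Each camera call takes 0.05 s, during which the arm holds its last target. There are 200 camera calls.

## Task

Load the large white reference tile: tip it over, away from the station's front, onto its back so that its white face looks up, and push it along the channel until it is against the end stop. Then flip the standing hinged aperture plate over it, all the way down. Do everything by pushing with closed fingers: do not grip or lift anything, and leave the small tile, the cap and the other things on the bench where they are.

Things in the scene. Friction and masses are not known exactly. Their poses are not given: they have to be found in the camera images.
- station: Fixed loading station on the bench: white block 280 (x) x 270 (y) x 45 mm high, top faced with an aluminium bed. Origin: centre of its underside, z up. Its front faces -x, towards the robot, turned by up to 0.35 rad; the end stop is at its +x end, the hinged aperture plate on its +y side, and the strip of bed on the -y side carries the small tile and the cap.
- channel (a point): Point on the bed at (0, 0, 45) mm in the station frame, axes as the station's: middle of a channel 100 mm wide along x over the bed, between two dark steel fences 8 mm high and 8 mm thick, centred at y = +-54 mm, from x = -100 to +100 mm; open at the front.
- stop (a point): Middle of the foot of the end stop's inner face, at (100, 0, 45) mm in the station frame. The stop is a dark steel bar across the channel's far end, 14 mm high, 12 mm thick. With the tipped tile against it, the tile's centre is at x = 50 mm in the station frame.
- tile: Large loose tile: black slab 22 (x) x 80 (y) x 100 (z) mm, 0.25 to 0.5 kg, white ceramic face on its -x side. Origin at its centre. Starts standing on end in the channel, z up, white face to the station's front. Pushed near its top (under 2 N) it topples and falls freely, foot nearly in place. Tipped as wanted, its -x axis points up and about 10 to 50 mm of channel remain before the stop.
- mask (a joint): Hinge angle of the aperture plate (rad): 0 = fully down, level over the channel, resting on its own stop 3 mm above the tipped tile; starts standing open at 1.65 to 2.0 (upper limit 2.05), leaning outwards when over 1.57. Stiff hinge: the plate stays where it is left, does not fall by itself, and takes about 1 to 2 N at its free end to turn, all the way down.
- mask_hinge (a point): Middle of the aperture plate's hinge axis, at (50, 66, 72.5) mm in the station frame; the axis runs along the station's x, on the +y side of the channel. The plate turns about it between standing and lying over the channel.
- mask_rail (a point): Middle of the end strip (32 mm wide, solid) on the aperture plate's outer face, 104 mm from the hinge axis. z axis: outward normal (up when down); y axis: towards the hinge. The plate is aluminium, 80 mm wide along the station's x, 120 mm from hinge axis to free end, 5 mm thick, with a 44 mm square window 44 to 88 mm from the hinge. When down, its upper face is 30 mm above the bed.
- small_tile: Leave alone: small standing tile of the same make, 16 x 44 x 56 mm high, on the -y strip of the station. Origin: centre of its underside.
- dust_cap: Leave alone: black round cap, 32 mm across, 34 mm high, on the -y strip of the station. Origin: centre of its underside.
- colour_meter: Leave alone: cream hand-held colour meter standing on the bench, 75 x 60 x 115 mm high. Origin: centre of its underside.
- mouse: Leave alone: black computer mouse, 100 x 58 x 32 mm, on a thin mat. Origin: centre of its underside.
- screwdriver: Leave alone: screwdriver lying on the bench. Origin: underside.
- pen_cup: Leave alone: grey cup, 76 mm across, 95 mm high. Origin: centre of its underside.
- cleaner_jar: Leave alone: jar, 60 mm across, 80 mm high. Origin: centre of its underside.

How it is judged (in metres and radians):
On the way, in this order (a step that is already met when the one before it is completed fails the run):
1. the large tile lies on its back, white face up, against the end stop, with the aperture plate still open (angle between tile's own x axis and vertical above 3 rad and x of tile in the frame of station between 0.044 and 0.056 m and y of tile in the frame of station between -0.013 and 0.013 m and z of tile in the frame of station below 0.06 m and value of joint mask above 0.6 rad), for 0.2 s.
2. the aperture plate is down over the tile (value of joint mask below 0.06 rad), for 0.2 s.
At the end, for the whole second after the job is handed in: The large tile lies flat on the bed in the channel, white face up (within 8 degrees), within 6 mm of the end stop, at rest, and the aperture plate is down over it (within 0.06 rad of level) (angle between tile's own x axis and vertical above 3 rad and x of tile in the frame of station between 0.044 and 0.056 m and y of tile in the frame of station between -0.013 and 0.013 m and z of tile in the frame of station below 0.06 m and value of joint mask below 0.06 rad and linear speed of tile below 0.02 m/s); the robot touches nothing.
It fails at once if the large tile is lifted off the bed (z of tile in the frame of station above 0.11 m or (angle between tile's own x axis and vertical above 2.9 rad and z of tile in the frame of station above 0.075 m)).
It fails at once if a bystander is knocked over, lifted or shifted by more than 20 mm (distance of any of small_tile, dust_cap, colour_meter, mouse, screwdriver, pen_cup, cleaner_jar from where it was at the start of the episode above 0.02 m or angle between any of small_tile, dust_cap, colour_meter, mouse, pen_cup, cleaner_jar's own z axis and vertical above 0.4 rad).
It also fails if it takes over 54 s, if anything falls off the work surface, if the arm or the gripper's body presses on something with over 40 N, if the wrist force passes 120 N, or if a joint passes its speed limit or range.

## Working session

There is one attempt and no reset: what is moved stays moved. The work goes in short steps, Python scripts to look and compute and a tool call to move; the robot and the scene stay as the last step left them, time stands still between calls to the robot, and variables do not carry over. Pictures are saved under pics/ and viewed, at most 10 in all, crops included, and the job is handed in when it is done.

Besides the shell and the picture viewer there is one more tool, called after ">>>" in YAML: its name, and indented under it one key for each argument. send_rows: Moves the arm, as the interface text tells. Its arguments: {"type":"object","properties":{"targets":{"type":"string"},"newtons":{"type":"number"}},"required":["targets"]}

```bash
mkdir -p pics; python3 - <<'E'
from workcell import bot,camera,camera_model
import cv2,numpy as np
for n in("top","side"):
    cv2.imwrite(f"pics/{n}0.png",camera(n)); m=camera_model(n); print(n,np.round(m["K"],1).tolist(),m["dist_coeffs"],np.round(m["pose"],3).tolist())
o=bot.get_obs();print(o["ee_pos"],o["tcp_rot"],o["time"],o["opening"],bot.hold_point_z)
E
```

```text
top [[439.1, 0.0, 274.8], [0.0, 439.1, 211.6], [0.0, 0.0, 1.0]] [-0.10759565  0.          0.          0.          0.        ] [[0.015, -0.986, 0.164, 0.32], [-1.0, -0.016, -0.002, -0.021], [0.005, -0.164, -0.987, 1.463], [0.0, 0.0, 0.0, 1.0]]
side [[451.3, 0.0, 280.1], [0.0, 451.3, 207.6], [0.0, 0.0, 1.0]] [-0.06433378  0.          0.          0.          0.        ] [[0.722, -0.496, 0.481, -0.055], [-0.691, -0.5, 0.522, -0.643], [-0.018, -0.71, -0.704, 0.972], [0.0, 0.0, 0.0, 1.0]]
[0.22209403 0.50295181 0.23065249] [-1.79933037e+02  4.93381849e-04  1.56175093e+02] 0.1 0.08542580515068471 0.0187
```

View pics/top0.png

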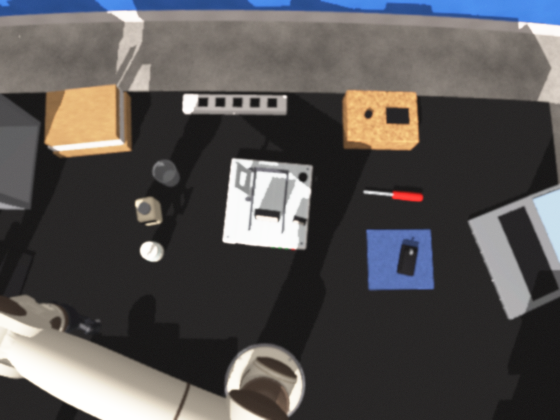

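View pics/side0.png

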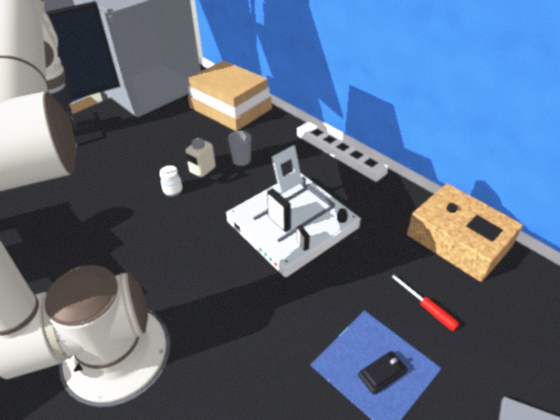

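The top view shows the station with corners near (232,158), (313,163), (305,249) and (223,243). The tile stands near (268,208) and the mask near (243,180). I'll enlarge both views.

```bash
python3 - <<'E'
import cv2,numpy as np
t=cv2.imread("pics/top0.png")[150:255,215:320]; s=cv2.imread("pics/side0.png")[140:280,220:365]
a=cv2.resize(t,(400,400),interpolation=cv2.INTER_CUBIC); b=cv2.resize(s,(400,386),interpolation=cv2.INTER_CUBIC)
o=np.zeros((400,800,3),np.uint8); o[:,:400]=a;o[:386,400:]=b; cv2.imwrite("pics/crop.png",o)
E
```

```text
(no output)
```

View pics/crop.png

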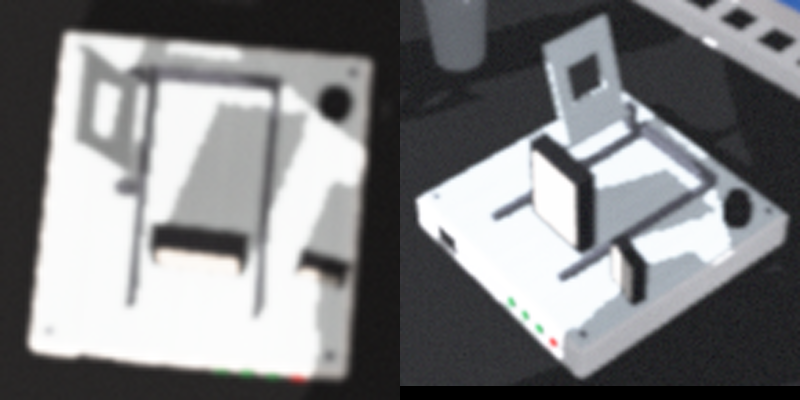

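The crop shows the station's top-face corners at (63,32), (372,58), (347,378) and (30,350). The tile's top is at (152..250, 225..250), with its white face below. The mask's free end is at (78,45)–(75,140) in the top view and (545,42)–(607,14) in the side view. Next I fit the poses.

```bash
cat > h.py <<'E'
from workcell import bot,camera,camera_model
import cv2,numpy as np
from scipy.optimize import least_squares
M={n:camera_model(n) for n in("top","side")}
def proj(n,P):
    T=np.linalg.inv(M[n]["pose"]); return cv2.projectPoints(np.array(P,float).reshape(-1,3),cv2.Rodrigues(T[:3,:3])[0],T[:3,3],np.array(M[n]["K"]),np.array(M[n]["dist_coeffs"]))[0].reshape(-1,2)
def S2W(p,P):
    c,s=np.cos(p[2]),np.sin(p[2]); P=np.array(P,float).reshape(-1,3); return P@np.array([[c,s,0],[-s,c,0],[0,0,1]])+[p[0],p[1],0]
E
cat > fit.py <<'E'
from h import *
ct=lambda a:(np.array(a,float)+.5)/(400/105)-.5+[215,150]
cs=lambda a:(np.array(a,float)-[400,0]+.5)/(400/145)-.5+[220,140]
z=.045
st=[[.14,.135,z],[.14,-.135,z],[-.14,-.135,z],[-.14,.135,z]]
fen=[[-.1,.054,.053],[-.1,-.054,.053]]
ot=ct([(63,32),(372,58),(347,378),(30,350),(130,304),(258,314)])
os_=cs([(417,198),(787,215),(497,216),(563,277)])
def f(p):
    return np.r_[(proj("top",S2W(p,st+fen))-ot).ravel(),(proj("side",S2W(p,[st[3],st[1]]+fen))-os_).ravel()]
r=least_squares(f,[.42,-.02,0]); p=r.x; print("station",p,np.round(r.fun,1))
# tile: x,y,yaw of white-face centre foot
def tf(q):
    c,s=np.cos(q[2]),np.sin(q[2])
    g=lambda x,y,zz:[q[0]+c*x-s*y,q[1]+s*x+c*y,.045+zz]
    T=[g(.011,.04,.1),g(.011,-.04,.1),g(-.011,.04,.1),g(-.011,-.04,.1)]
    W=[g(-.011,.04,.1),g(-.011,-.04,.1),g(-.011,-.04,0),g(-.011,.04,0)]
    return np.r_[(proj("top",S2W(p,T))-ct([(152,225),(250,230),(152,248),(247,251)])).ravel(),(proj("side",S2W(p,W))-cs([(533,140),(578,172),(578,247),(533,210)])).ravel()]
r=least_squares(tf,[-.03,0,0]); print("tile",r.x,np.round(r.fun,1))
def mf(q):
    F=[[x,.066+.12*np.cos(np.pi-q[0]) if 0 else .066-.12*np.cos(q[0]),.0725+.12*np.sin(q[0])] for x in(.09,.01)]
    return np.r_[(proj("top",S2W(p,F))-ct([(78,45),(75,140)])).ravel(),(proj("side",S2W(p,F))-cs([(607,14),(545,42)])).ravel()]
r=least_squares(mf,[1.8]); print("mask",r.x,np.round(r.fun,1))
E
python3 fit.py
```

```text
station [ 0.58696108 -0.00225458 -0.07070255] [ 0.5 -0.2 -0.2 -0.3  0.2 -0.8  0.4 -0.6  0.   1.1 -0.3  1.4  0.3 -0.3
  1.3 -1.  -1.   0.1 -0.6 -0.1]
tile [-0.04874724  0.00126679  0.00422193] [-1.3 -1.6 -0.9 -0.8 -2.  -0.5 -0.7  0.8 -1.4 -0.3  1.4  3.8  1.8  2.3
 -0.   0.1]
mask [1.88109326] [ 1.2 -0.2 -0.7  0.7 -1.2  0.6 -0.4  1.8]
```

Fitted values: station at (0.587, -0.002) with yaw -4°, tile at station x ≈ -49 mm, mask ≈ 1.88 rad. I'll move to the front of the tile, turning the tool to yaw 86° and shutting the fingers.

>>> send_rows:
  targets: "-20 -17 0 4 255;-55 -46 0 10 255;-95 -79 0 17 255;-135 -113 0 24 255;-175 -146 0 31 255;-215 -180 0 38 255;-255 -213 0 45 255;-295 -247 0 52 255;-335 -280 0 58 255;-370 -309 0 64 255;-400 -334 0 68 255;-418 -349 0 70.2 255;-424 -355 0 70.2 255;-424 -355 0 70.2 255;-424 -355 0 70.2 255"

```text
time: 1.98
ee_pos: [0.4663, 0.0079, 0.2313]
tcp_rot: [-180.0, -0.0, 86.1]
wrist_force: [-0.6, 0.4, -0.2]
opening: -0.0003
grasp_force: 0.0
```

>>> send_rows:
  targets: "0 0 25 0 255;0 0 50 0 255;0 0 75 0 255;0 0 100 0 255;0 0 100 0 255;0 10 100 0 255;0 18 100 0 255;0 24 100 0 255;0 28 100 0 255;0 30 100 0 255;0 30 100 0 255"

```text
time: 3.35
ee_pos: [0.4965, 0.005, 0.1312]
tcp_rot: [-180.0, 0.0, 86.0]
wrist_force: [0.5, 0.2, -1.1]
opening: -0.0001
grasp_force: 0.0
```

```bash
python3 - <<'E'
from h import *
a=camera("top")[150:255,215:320]; b=camera("side")[140:280,220:365]
o=np.zeros((400,800,3),np.uint8); o[:,:400]=cv2.resize(a,(400,400),interpolation=cv2.INTER_CUBIC);o[:386,400:]=cv2.resize(b,(400,386),interpolation=cv2.INTER_CUBIC); cv2.imwrite("pics/c1.png",o)
E
```

```text
(no output)
```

View pics/c1.png

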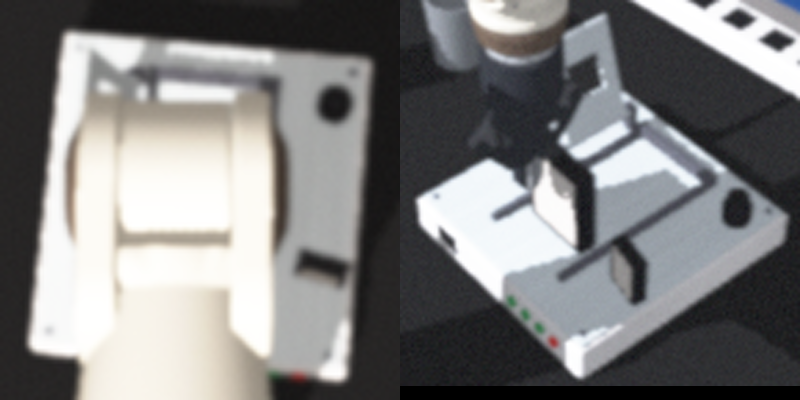

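The tile is still standing at about (555,195) and the closed fingers are in front of it. Next is a slow push.

>>> send_rows:
  targets: "0 3 0 0 255;0 6 0 0 255;0 9 0 0 255;0 12 0 0 255;0 15 0 0 255;0 18 0 0 255;0 21 0 0 255;0 24 0 0 255;0 27 0 0 255;0 30 0 0 255;0 33 0 0 255;0 36 0 0 255;0 39 0 0 255;0 42 0 0 255;0 45 0 0 255;0 45 0 0 255;0 45 0 0 255;0 45 0 0 255"

```text
time: 5.7
ee_pos: [0.5414, 0.0018, 0.1313]
tcp_rot: [-180.0, 0.0, 86.0]
wrist_force: [-0.4, -0.2, 0.1]
opening: 0.0001
grasp_force: 0.0
```

```bash
python3 - <<'E'
from h import *
a=camera("top")[150:255,215:320]; b=camera("side")[140:280,220:365]
o=np.zeros((400,800,3),np.uint8); o[:,:400]=cv2.resize(a,(400,400),interpolation=cv2.INTER_CUBIC);o[:386,400:]=cv2.resize(b,(400,386),interpolation=cv2.INTER_CUBIC); cv2.imwrite("pics/c2.png",o)
E
```

```text
(no output)
```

View pics/c2.png

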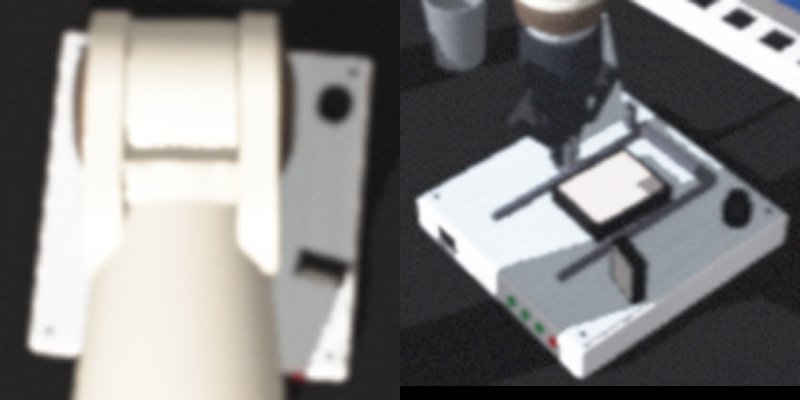

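The tile lies flat with its white face up at about (610,190), with a gap left before the stop. I'll back off, descend and push.

>>> send_rows:
  targets: "0 -20 0 0 255;0 -45 0 0 255;0 -45 0 0 255;0 -45 25 0 255;0 -45 50 0 255;0 -45 68 0 255;0 -45 74 0 255;0 -45 74 0 255;0 -38 74 0 255;0 -32 74 0 255;0 -26 74 0 255;0 -20 74 0 255;0 -14 74 0 255;0 -8 74 0 255;0 -2 74 0 255;0 4 74 0 255;0 9 74 0 255;0 14 74 0 255;0 18 74 0 255;0 18 74 0 255"

```text
time: 8.3
ee_pos: [0.5599, 0.0005, 0.0573]
tcp_rot: [180.0, 0.0, 86.0]
wrist_force: [-1.6, 0.4, 0.7]
opening: -0.0001
grasp_force: 0.4
```

>>> send_rows:
  targets: "0 2 0 0 255;0 4 0 0 255;0 6 0 0 255;0 8 0 0 255;0 9 0 0 255;0 10 0 0 255"

```text
time: 9.05
ee_pos: [0.5694, -0.0001, 0.0573]
tcp_rot: [-180.0, 0.0, 86.0]
wrist_force: [-1.7, 0.7, -0.5]
opening: -0.0
grasp_force: 1.4
```

>>> send_rows:
  targets: "0 1 0 0 255;0 2 0 0 255;0 3 0 0 255;0 4 0 0 255;0 4 0 0 255"

```text
time: 9.68
ee_pos: [0.5731, -0.0004, 0.0572]
tcp_rot: [-180.0, 0.0, 86.0]
wrist_force: [-4.9, 0.3, 0.2]
opening: -0.0002
grasp_force: 2.2
```

```bash
python3 - <<'E'
from h import *
b=camera("side")[170:260,250:350]
cv2.imwrite("pics/c3.png",cv2.resize(b,(600,540),interpolation=cv2.INTER_CUBIC))
E
```

```text
(no output)
```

View pics/c3.png

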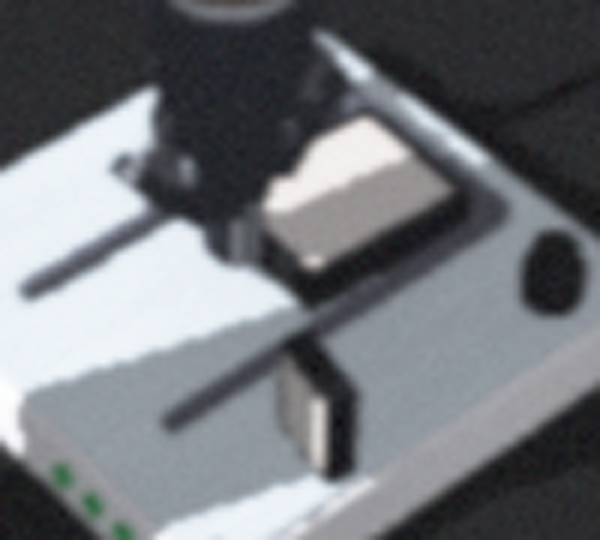

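The tile's far edge, from (380,115) to (465,200), is at the stop bar, and the force is rising. One firm nudge should confirm it.

>>> send_rows:
  targets: "0 1 0 0 255;0 2 0 0 255;0 2 0 0 255"

```text
time: 10.1
ee_pos: [0.5736, -0.0005, 0.0571]
tcp_rot: [-179.8, 0.0, 86.0]
wrist_force: [-12.9, -0.3, 4.2]
opening: -0.0003
grasp_force: 6.7
```

The tile is firmly against the stop. I'll back off, rise, and go over to the mask's outer side.

>>> send_rows:
  targets: "0 -15 0 0 255;0 -35 0 0 255;0 -40 -20 0 255;0 -40 -60 0 255;0 -40 -100 0 255;0 -40 -140 0 255;0 -40 -175 0 255;0 -40 -193 0 255;30 -20 -193 0 255;65 5 -193 0 255;100 30 -193 0 255;130 50 -193 0 255;148 61 -193 0 255;150 62 -193 0 255;150 62 -175 0 255;150 62 -145 0 255;150 62 -120 0 255;150 62 -112 0 255;150 62 -112 0 255"

```text
time: 12.48
ee_pos: [0.6477, 0.1443, 0.1699]
tcp_rot: [180.0, -0.0, 86.0]
wrist_force: [0.7, -0.3, 0.4]
opening: 0.0003
grasp_force: 0.0
```

```bash
cat > arc.py <<'E'
from h import *
p=[.58696,-.00225,-.0707]
o=bot.get_obs(); w=np.array(o["ee_pos"])-[p[0],p[1],0]; c,s=np.cos(p[2]),np.sin(p[2])
x,y,z=c*w[0]+s*w[1],-s*w[0]+c*w[1],w[2]; print("station",np.round([x,y,z],4),o["wrist_force"],o["time"])
for th in [1.9,1.75,1.6,1.45,1.3,1.15,1.,.85,.7,.55,.4,.3,.2,.1,0]:
    r=.108
    Y=.066-r*np.cos(th)+.0025*np.sin(th)+.011; Z=.0725+r*np.sin(th)+.0025*np.cos(th)
    if th>1.3: Z=min(Z,.178)
    print(th,"%.0f %.0f %.0f"%((Y-y)*1e3,(.05-x)*1e3,-(Z-z)*1e3))
b=camera("side")[120:260,220:360]
cv2.imwrite("pics/c4.png",cv2.resize(b,(560,560),interpolation=cv2.INTER_CUBIC))
E
python3 arc.py
```

```text
station [0.0502 0.1505 0.1699] [ 0.68713326 -0.26275225  0.4083339 ] 12.475
1.9 -36 -0 -4
1.75 -52 -0 -8
1.6 -68 -0 -8
1.45 -84 -0 -8
1.3 -100 -0 -7
1.15 -115 -0 -2
1.0 -130 -0 5
0.85 -143 -0 15
0.7 -154 -0 26
0.55 -164 -0 39
0.4 -172 -0 53
0.3 -176 -0 63
0.2 -179 -0 73
0.1 -181 -0 84
0 -181 -0 95
```

View pics/c4.png

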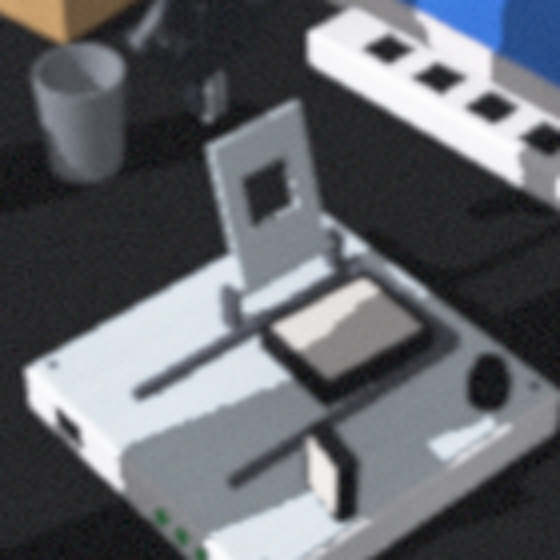

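The fingers (210,95) are behind the standing plate (270,190), and the tile is at the stop. Following the arc.

>>> send_rows:
  targets: "-12 0 0 0 255;-24 0 -3 0 255;-36 0 -4 0 255;-44 0 -6 0 255;-52 0 -8 0 255;-60 0 -8 0 255;-68 0 -8 0 255;-76 0 -8 0 255;-84 0 -8 0 255;-92 0 -8 0 255;-100 0 -7 0 255;-108 0 -5 0 255;-115 0 -2 0 255;-122 0 1 0 255;-130 0 5 0 255;-137 0 10 0 255;-143 0 15 0 255;-143 0 15 0 255"

```text
time: 14.78
ee_pos: [0.6375, 0.0016, 0.1537]
tcp_rot: [-180.0, 0.0, 85.9]
wrist_force: [-0.6, -1.0, 0.4]
opening: -0.0001
grasp_force: 0.0
```

```bash
sed -i 's/c4/c5/' arc.py; python3 arc.py|head -1
```

```text
station [0.0501 0.0074 0.1537] [-0.63224295 -0.97420031  0.36509129] 14.775
```

View pics/c5.png

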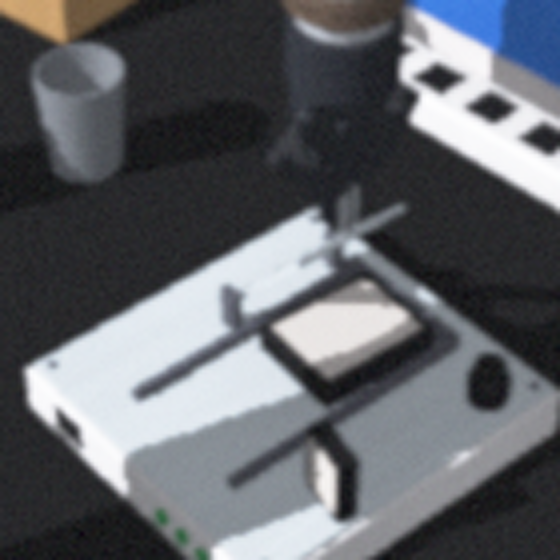

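The plate is tilting inward and appears nearly edge-on at (355,230), with the fingers on its outer face. Continuing down.

>>> send_rows:
  targets: "-6 0 5 0 255;-11 0 11 0 255;-16 0 17 0 255;-21 0 24 0 255;-25 0 31 0 255;-29 0 38 0 255;-31 0 43 0 255;-33 0 48 0 255;-35 0 53 0 255;-36 0 58 0 255;-37 0 63 0 255;-38 0 68 0 255;-38 0 72 0 255;-38 0 75 0 255;-38 0 77 0 255;-38 0 78 0 255;-38 0 79 0 255;-38 0 79 0 255"

```text
time: 17.08
ee_pos: [0.635, -0.0358, 0.0752]
tcp_rot: [-180.0, -0.0, 86.0]
wrist_force: [1.1, -0.4, 0.8]
opening: -0.0002
grasp_force: 0.0
```

>>> send_rows:
  targets: "0 0 1 0 255;0 0 2 0 255;0 0 3 0 255;0 0 3 0 255"

```text
time: 17.58
ee_pos: [0.6353, -0.0358, 0.0748]
tcp_rot: [179.9, -0.0, 86.0]
wrist_force: [-6.2, 1.1, 16.2]
opening: -0.0
grasp_force: 7.8
```

The plate is firm on its stop (16 N at z ≈ 0.075). I'll retreat straight up and check.

>>> send_rows:
  targets: "0 0 -5 0 255;0 0 -30 0 255;0 0 -70 0 255;0 0 -110 0 255;0 -30 -140 0 255;0 -70 -150 0 255;0 -110 -150 0 255;0 -150 -150 0 255;0 -160 -150 0 255;0 -160 -150 0 255;0 -160 -150 0 255"

```text
time: 18.95
ee_pos: [0.4763, -0.0246, 0.222]
tcp_rot: [-180.0, 0.0, 86.0]
wrist_force: [0.7, 0.2, 0.4]
opening: -0.0
grasp_force: 0.0
```

```bash
sed -i 's/c5/c6/' arc.py; python3 arc.py|head -1
```

```text
station [-0.1088 -0.0301  0.222 ] [0.68544412 0.15708659 0.44809842] 18.95
```

View pics/c6.png

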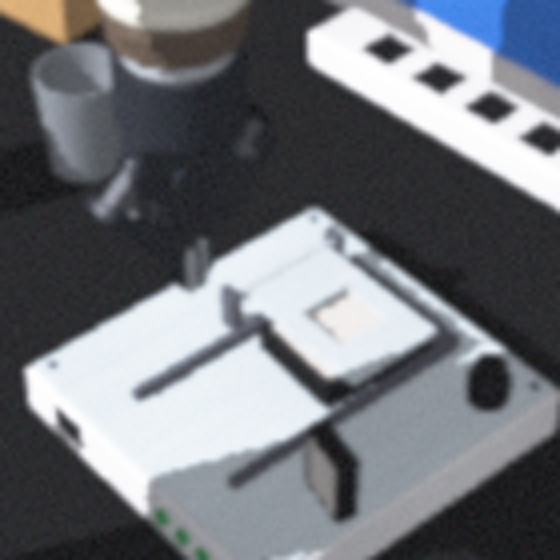

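The plate lies level over the tile, with white showing through the window at (345,315). The small tile and the cap have not moved, and the robot is clear.

```bash
python3 -c "
from workcell import ticket
print(ticket.job_done())"
```

```text
the job is handed in; nothing more can be done
None
```

The job is handed in: the large tile lies white face up against the end stop with the aperture plate fully down over it, the small tile and cap look unmoved in the last picture, and the arm is clear at about 19 s; no verdict was returned.

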